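Make up a batch on the spring scale

ROBOT

A 6-joint arm with a two-finger parallel gripper is mounted at the origin on a cart in front of the work surface, level with it; the furniture and walls round the work are solid. World frame = base frame: x ahead of the robot, y to its left, z up, the work surface at z = 0. Lengths are in m, angles in rad, forces in N, time in s.
With the tool pointing down it reaches from about 0.35 to 0.975 m from the base axis. Payload 4.9 kg.
Tool frame: the origin (TCP) lies at the very end of the fingers, on their centre line; the grasp point (between the pads) lies 19 mm behind it; z points along the fingers, y is the direction in which the jaws open and shut (so a half turn about z gives the same grasp; the last joint's range is limited). The gripper opens to 85 mm and grips with 20 to 120 N. Pads are 22 mm wide; open, the fingers measure 114 mm over their backs; the gripper's body (76 mm by 85 mm) begins 54 mm behind the grasp point. The pads swing forward as they close: fully open they stand 13 mm farther back than shut.
Start: joints at [-1.357, 0.053, 1.613, -0, 1.476, -0.119], TCP at [0.204, -0.591, 0.231] pointing down, gripper open.
Joint ranges: [-3.01, 3.01], [-1.01, 2.22], [0.06, 2.58], [-1.02, 4.17], [0.09, 2.62], [-3.14, 3.14]. Speed limits (rad/s): [2.57, 2.57, 3.14, 3.14, 3.14, 3.14].

INTERFACE

Orientations are given as a unit quaternion [w, x, y, z].
In Python, from plant import state, eyes, job_done gives the robot as it stands.
- The arm moves only by the tool apply_moves, never from a script. Its argument "commands" is a list of rows, each an object with "linear": the shift along the tool's x, y, z in m, a list of three; "delta_rot": the turn, a rotation vector about the tool's x, y, z in degrees, a list of three; "fingers": the closure in counts, from 0 (fully open) to 255 (shut). In form: [{"linear": [x, y, z], "delta_rot": [wx, wy, wz], "fingers": fingers}, ...]. A call has exactly 8 rows; each row is the pose to reach, as a shift and turn from the pose commanded when the call began, along the tool's axes at that moment; what a row does not reach only later rows make up. A row lasts 1/10 s, in which the tool goes at most 50 mm and 8.59 degrees, less where a joint would pass 70% of its speed; a pose out of reach is approached as far as the arm can. A call with a gripper value outside its range is refused whole. The fingers move at their own pace and stop on an object; the grip force is fixed at half the most. Time passes only in rows, so rows that repeat a pose let the fingers close, or fill a call up. It gives the time, the measured TCP pose, the force and the opening at its end, in the units of the state.
- state(): the state, without advancing time (a new reading comes with each control period).
- eyes.grab_frame(name): name is "scene" or "top" or "wrist"; returns the picture (420x560x3 uint8, red, green, blue); there is no depth.
- eyes.camera_params(name): a dict with "fx", "fy", "cx", "cy" (pixels), "position" and "rotation" of the camera in the world; the wrist camera has in their place "T_tool_cam" (4x4, takes a point from camera to tool coordinates, whose origin is the TCP and whose axes are the flange's). Camera axes: x right, y down, z forward; pixel columns grow to the right and rows downward; lengths in m; the calibration is good to about 2 mm. A picture is of the moment at which its call begins: read the wrist's pose just before it. camera_params takes no time and is no camera call.
- job_done(): hands the job in, once; it reports no verdict.
The state is a dict: "time": time; "joint_pos": joint angles; "joint_vel": joint speeds; "joint_efforts": joint torques, N m; "tool_pos": TCP position; "tool_rot": TCP orientation; "contact_force": force on the tool from outside, world axes, zero at the start; "ft_torque": the same for the moment, N m; "gripper_width": opening from 0.0 (shut) to 1.0 (fully open).
Only numpy, scipy, OpenCV 4.12 (cv2) and the standard library are available. Lean on these libraries where they do the work, as an engineer would, in place of code of your own. Each camera call takes 0.05 s, during which the arm holds its last target.

TASK

Make up a batch weight: set the brown bottles with blue caps gently onto the pan of the spring scale, one at a time, watching the red pointer, until it comes to rest level with the green band, and stop there. The bottles must stand upright; leave those not needed standing upright on the counter, and do not disturb the other things.

Things in the scene. Friction and masses are not known exactly. Their poses are not given: they have to be found in the camera images.
- bottle1_mid (a point): Centre (half-way up, on the axis) of one of four alike closed round laboratory bottles, standing upright, z axis up. 105 mm tall: clear body with brown contents, 57 mm in diameter; blue cap on top, 53 mm in diameter and 24 mm tall, standing fixed on the body. The underside is 52.5 mm below this point. About 0.21 kg, each bottle up to 10 % lighter or heavier.
- bottle2_mid (a point): Centre (half-way up, on the axis) of one of four alike closed round laboratory bottles, standing upright, z axis up. 105 mm tall: clear body with brown contents, 57 mm in diameter; blue cap on top, 53 mm in diameter and 24 mm tall, standing fixed on the body. The underside is 52.5 mm below this point. About 0.21 kg, each bottle up to 10 % lighter or heavier.
- bottle3_mid (a point): Centre (half-way up, on the axis) of one of four alike closed round laboratory bottles, standing upright, z axis up. 105 mm tall: clear body with brown contents, 57 mm in diameter; blue cap on top, 53 mm in diameter and 24 mm tall, standing fixed on the body. The underside is 52.5 mm below this point. About 0.21 kg, each bottle up to 10 % lighter or heavier.
- bottle4_mid (a point): Centre (half-way up, on the axis) of one of four alike closed round laboratory bottles, standing upright, z axis up. 105 mm tall: clear body with brown contents, 57 mm in diameter; blue cap on top, 53 mm in diameter and 24 mm tall, standing fixed on the body. The underside is 52.5 mm below this point. About 0.21 kg, each bottle up to 10 % lighter or heavier.
- pan_top (a point): Centre of the upper face of the round flat steel pan of the spring scale, 190 mm in diameter, no rim, z axis up; moves with the pan (136 mm above the work surface when empty). The pan only sinks and rises, always level, wherever the load stands on it. About the middle of the pan, 55 mm from this point, three bottles find room 120 degrees apart.
- pan (a joint): How far the pan has sunk, m: 0 empty, growing downward, stop at 0.085. The spring gives about 20 mm for each bottle (103 N/m) and comes to rest within about 1 s.
- pointer (a point): Point on the thin red bar (4 mm high) that is fixed to the pan's edge and reaches in front of the white upright face plate to the left of the pan (about 125 mm from the pan's axis). Sinks with the pan.
- band_mid (a point): Middle of the front of the green band (60 mm wide, 24 mm high) clamped on the white face plate: its upper edge is 12 mm above this point, its lower edge 12 mm below. Fixed during the job, at a different height each time. The face plate's top is 165 mm above the work surface; the plate and the stand are fixed.
- timer: White timer, 62 x 62 x 20 mm, lying beyond the scale; origin at the centre of its underside.
- tip_box: Closed box of pipette tips, pink with clear lid, 82 x 117 x 63 mm, beyond the scale; origin at the centre of its underside.
- marker: Red marker pen, 132 mm long, lying on the clipboard at the left; origin at its underside, half-way along.

How it is judged:
On the way:
1. the first bottle has sunk the pan, the pointer still above the band (value of joint pan above 0.012 m and z of pointer in the frame of band_mid above 0.012 m), for 0.1 s.
At the end, for the whole second after the job is handed in: The red pointer rests in the green band (its middle at most 2 mm past an edge), the pan is still (under 10 mm/s), and every bottle is upright (0.1 rad), standing either on the pan (underside within 6 mm, axis inside the pan's edge) or on the counter (within 10 mm) (z of pointer in the frame of band_mid between -0.014 and 0.014 m and velocity of joint pan between -0.01 and 0.01 m/s and angle between each of bottle1_mid, bottle2_mid, bottle3_mid, bottle4_mid's own z axis and vertical below 0.1 rad and ((horizontal distance between bottle1_mid and pan_top below 0.095 m and z of bottle1_mid in the frame of pan_top between 0.0465 and 0.0585 m) or height (world z) of bottle1_mid between 0.043 and 0.0625 m) and ((horizontal distance between bottle2_mid and pan_top below 0.095 m and z of bottle2_mid in the frame of pan_top between 0.0465 and 0.0585 m) or height (world z) of bottle2_mid between 0.043 and 0.0625 m) and ((horizontal distance between bottle3_mid and pan_top below 0.095 m and z of bottle3_mid in the frame of pan_top between 0.0465 and 0.0585 m) or height (world z) of bottle3_mid between 0.043 and 0.0625 m) and ((horizontal distance between bottle4_mid and pan_top below 0.095 m and z of bottle4_mid in the frame of pan_top between 0.0465 and 0.0585 m) or height (world z) of bottle4_mid between 0.043 and 0.0625 m)); the robot touches nothing.
It fails at once if a bottle is tipped over (more than 0.6 rad) (angle between any of bottle1_mid, bottle2_mid, bottle3_mid, bottle4_mid's own z axis and vertical above 0.6 rad).
It fails at once if a bottle is dropped or pressed hard onto the pan (more than 30 N) (contact force between any of bottle1, bottle2, bottle3, bottle4 and pan above 30 N).
It fails at once if the timer, tip box or marker is moved by more than 30 mm (distance of any of timer, tip_box, marker from where it was at the start of the episode above 0.03 m).
It also fails if it takes over 72 s, if anything falls off the work surface, if the arm or the gripper's body presses on something with over 40 N, if the wrist force passes 120 N, or if a joint passes its speed limit or range.

## Working session

There is one attempt and no reset: what is moved stays moved. The work goes in short steps, Python scripts to look and compute and a tool call to move; the robot and the scene stay as the last step left them, time stands still between calls to the robot, and variables do not carry over. Pictures are saved under pics/ and viewed, and the job is handed in when it is done.

Besides the shell and the picture viewer there is one more tool, called as name([rows], argument=value, ...), one row to a line, values as JSON. apply_moves: Moves the arm, as the interface text tells. Its arguments: {"type":"object","properties":{"commands":{"type":"array","items":{"type":"object","properties":{"linear":{"type":"array","items":{"type":"number"}},"delta_rot":{"type":"array","items":{"type":"number"}},"fingers":{"type":"number"}}}}},"required":["commands"]}

```bash
ls; mkdir -p pics
python3 - <<'E'
from plant import state, eyes
import cv2,json
s=state();print(s)
for n in ["scene","top","wrist"]:
    im=eyes.grab_frame(n);cv2.imwrite(f"pics/{n}0.png",im[:,:,::-1])
    print(n,eyes.camera_params(n))
E
```

```text
pics
{'time': 0.0, 'joint_pos': array([-1.35700530e+00,  5.33361933e-02,  1.61425938e+00,  2.80959204e-06,
        1.47601982e+00, -1.19015657e-01]), 'joint_vel': array([ 2.81925002e-03,  3.49355723e-05, -6.47902239e-04,  4.74610886e-04,
        6.78416910e-04, -8.64292807e-04]), 'joint_efforts': array([ 1.57390873e-04, -3.93684912e+01, -3.70175242e+01, -8.83266648e-05,
        7.11389715e-03,  6.76430176e-06]), 'tool_pos': array([ 0.20404644, -0.59010482,  0.23009652]), 'tool_rot': array([-1.01029815e-03,  9.86186399e-01,  1.65636236e-01, -4.65116329e-05]), 'contact_force': array([ 0.74472141, -0.70750359,  0.4773013 ]), 'ft_torque': array([ 0.00872533, -0.06227789, -0.01487837]), 'gripper_width': 0.9980448125813727}
scene {'fx': 391.54952363855836, 'fy': 391.54952363855836, 'cx': 280.4902682758063, 'cy': 212.0766364194699, 'position': array([0.27601398, 0.49155339, 0.81478638]), 'rotation': array([ 0.09711832, -0.26136975,  0.90554427, -0.31975532])}
top {'fx': 503.27039376604955, 'fy': 503.27039376604955, 'cx': 276.08023320623425, 'cy': 203.27090149557694, 'position': array([0.49681144, 0.00379122, 1.44233737]), 'rotation': array([-0.02385964,  0.71623937, -0.69727481,  0.01548289])}
wrist {'fx': 299.96446566099075, 'fy': 299.96446566099075, 'cx': 281.6140007044602, 'cy': 206.4369905869622, 'T_tool_cam': array([[ 1.59626703e-03, -9.65797024e-01, -2.59294351e-01,
         6.50954002e-02],
       [ 9.99998557e-01,  1.69218971e-03, -1.46733060e-04,
         3.65290115e-04],
       [ 5.80489585e-04, -2.59293743e-01,  9.65798332e-01,
        -1.43116728e-01],
       [ 0.00000000e+00,  0.00000000e+00,  0.00000000e+00,
         1.00000000e+00]])}
```

View pics/scene0.png

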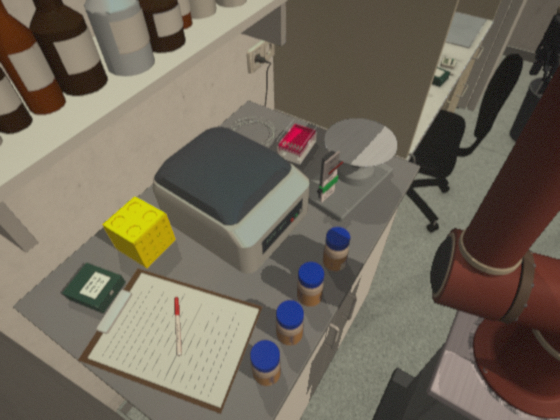

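View pics/top0.png

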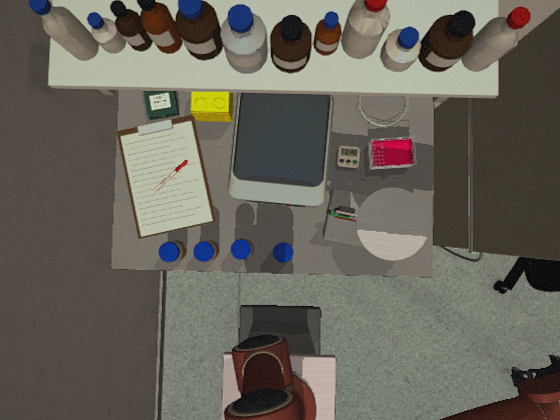

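```bash
cat > h.py <<'E'
import numpy as np,cv2
from scipy.spatial.transform import Rotation as R
from plant import state, eyes
def quat(q): return R.from_quat([q[1],q[2],q[3],q[0]])
def cam(n,s=None):
    p=eyes.camera_params(n);K=(p['fx'],p['fy'],p['cx'],p['cy'])
    if 'position' in p: return K,np.array(p['position']),quat(p['rotation']).as_matrix()
    s=s or state();Rt=quat(s['tool_rot']).as_matrix();T=np.array(p['T_tool_cam'])
    return K,np.array(s['tool_pos'])+Rt@T[:3,3],Rt@T[:3,:3]
def ray(c,u,v):
    K,o,M=c;d=M@np.array([(u-K[2])/K[0],(v-K[3])/K[1],1]);return o,d/np.linalg.norm(d)
def onz(c,u,v,z):
    o,d=ray(c,u,v);return o+d*(z-o[2])/d[2]
def proj(c,P):
    K,o,M=c;q=M.T@(np.array(P)-o);return K[2]+K[0]*q[0]/q[2],K[3]+K[1]*q[1]/q[2]
def tri(r):
    A=np.zeros((3,3));b=np.zeros(3)
    for o,d in r:
        P=np.eye(3)-np.outer(d,d);A+=P;b+=P@o
    x=np.linalg.solve(A,b);return x,[np.linalg.norm((np.eye(3)-np.outer(d,d))@(x-o)) for o,d in r]
def blobs(m,amin=20):
    n,l,st,c=cv2.connectedComponentsWithStats(m.astype('uint8'));return [(c[i].round(1).tolist(),st[i].tolist()) for i in range(1,n) if st[i][4]>=amin]
E
python3 - <<'E'
from h import *
t=cv2.imread('pics/top0.png')[:,:,::-1].astype(int);s=cv2.imread('pics/scene0.png')[:,:,::-1].astype(int)
ct,cs=cam('top'),cam('scene')
def blue(i): return (i[...,2]>100)&(i[...,2]>i[...,0]+60)&(i[...,2]>i[...,1]+50)
def green(i): return (i[...,1]>i[...,0]+50)&(i[...,1]>i[...,2]+30)
def red(i): return (i[...,0]>120)&(i[...,0]>i[...,1]+70)&(i[...,0]>i[...,2]+50)
for b in blobs(blue(t)):
    if b[0][1]>200: print('blue',b,onz(ct,*b[0],0.105).round(4))
for b in blobs(blue(s),5): print('sblue',b)
for n,i in(('t',t),('s',s)):
    print(n,'green',blobs(green(i),4)); print(n,'red',blobs(red(i),4))
for P in [(0.33,-0.3,0),(0.6,-.3,.136)]: print(proj(ct,P),proj(cs,P))
cv2.imwrite('pics/c1.png',np.hstack([cv2.resize(s[110:230,290:430].astype('uint8')[:,:,::-1],None,fx=4,fy=4,interpolation=2)]))
cv2.imwrite('pics/c2.png',cv2.resize(t[170:280,310:440].astype('uint8')[:,:,::-1],None,fx=4,fy=4,interpolation=2))
E
```

```text
blue ([240.5, 249.0], [231, 240, 20, 19, 303]) [0.4473 0.1116 0.105 ]
blue ([168.2, 251.8], [159, 243, 20, 19, 299]) [0.4346 0.3033 0.105 ]
blue ([203.1, 251.3], [194, 242, 19, 20, 302]) [0.4384 0.2107 0.105 ]
blue ([287.8, 252.6], [284, 244, 9, 18, 120]) [ 0.4412 -0.0139  0.105 ]
sblue ([341.1, 231.9], [331, 227, 19, 12, 114])
sblue ([311.2, 273.2], [299, 262, 25, 24, 459])
sblue ([289.8, 313.2], [277, 301, 26, 26, 549])
sblue ([264.7, 355.0], [251, 341, 28, 30, 665])
t green [([354.8, 161.2], [354, 161, 3, 2, 4]), ([339.1, 215.0], [331, 210, 22, 9, 35])]
t red [([376.7, 2.6], [367, 0, 20, 8, 112]), ([520.6, 15.7], [512, 7, 18, 18, 258]), ([392.0, 151.9], [372, 139, 41, 27, 892]), ([181.0, 165.5], [175, 160, 13, 12, 44]), ([353.5, 220.0], [352, 220, 4, 1, 4])]
s green [([329.9, 183.8], [322, 176, 16, 16, 75])]
s red [([295.6, 137.1], [279, 124, 34, 24, 430]), ([176.4, 306.4], [175, 298, 4, 17, 62])]
(np.float64(387.227015530191), np.float64(293.1995669313388)) (np.float64(421.5778546742781), np.float64(200.898744896629))
(np.float64(399.7491140062583), np.float64(194.75784746193068)) (np.float64(338.3704605252587), np.float64(127.86333238917524))
```

View pics/c1.png

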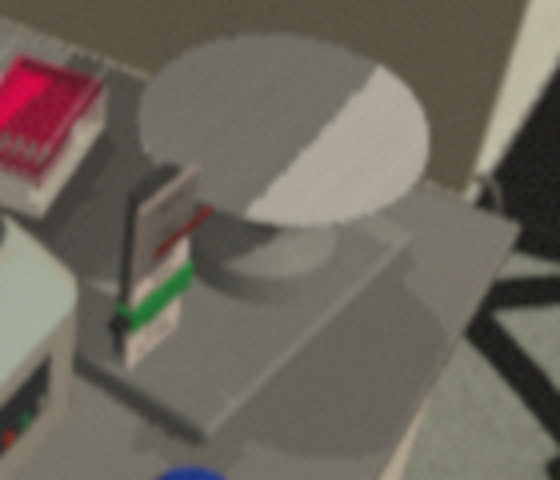

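View pics/c2.png

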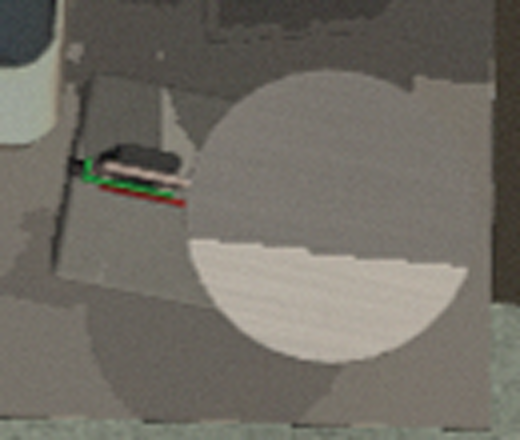

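View pics/wrist0.png

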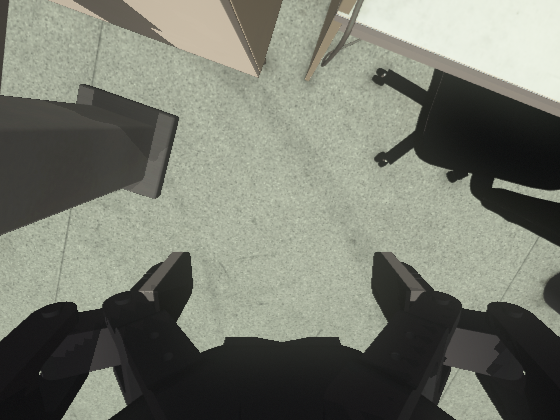

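Run:
```python
from h import *
t=cv2.imread('pics/top0.png')[:,:,::-1].astype(int);s=cv2.imread('pics/scene0.png')[:,:,::-1].astype(int)
ct,cs=cam('top'),cam('scene')
def blue(i): return (i[...,2]>70)&(i[...,2]>i[...,0]+50)&(i[...,2]>i[...,1]+40)
for b in blobs(blue(t)):
    if b[0][1]>200:
        x,y,w,h,_=b[1];print('blue',b,onz(ct,*b[0],0.105).round(4),onz(ct,x+w/2-.5,y+h/2-.5,0.105).round(4))
for b in blobs(blue(s),5): print('sblue',b)
# pan
m=np.zeros(t.shape[:2]);
sat=t.max(2)-t.min(2)
# edge points radial, grad along rays
g=cv2.GaussianBlur(t.sum(2).astype(np.float32),(0,0),.7)
c=(393.2,223.7);pts=[]
for a in np.linspace(0,2*np.pi,72,endpoint=False):
    r=np.arange(32,42,.25);x=(c[0]+r*np.cos(a)).astype(np.float32);y=(c[1]+r*np.sin(a)).astype(np.float32)
    v=cv2.remap(g,x[None],y[None],1)[0];d=np.abs(np.gradient(v));k=d.argmax()
    if d[k]>4: pts.append((x[k],y[k]))
pts=np.array(pts,np.float32)
W=np.array([onz(ct,*p,0.136)[:2] for p in pts])
from scipy.optimize import least_squares
f=least_squares(lambda q:np.hypot(W[:,0]-q[0],W[:,1]-q[1])-q[2],[.5,-.3,.095],loss='soft_l1',f_scale=.002);print(len(W),f.x)
P=f.x
def cl(n,i,f): 
    return
red=lambda i:(i[...,0]>i[...,1]+35)&(i[...,0]>i[...,2]+35)
print('t',[b for b in blobs(red(t),4) if 320<b[0][0]<370 and 200<b[0][1]<240])
print('s',[b for b in blobs(red(s),4) if 315<b[0][0]<350 and 150<b[0][1]<200])
l=np.argwhere(red(t)[205:235,325:370])+[205,325]; print(l[:,::-1].tolist())
l=np.argwhere(red(s)[150:190,325:350])+[150,325]; print(l[:,::-1].tolist())
# corner rays of bottom pose
```

```text
blue ([240.5, 248.9], [231, 239, 20, 20, 309]) [0.4475 0.1116 0.105 ] [0.4486 0.1117 0.105 ]
blue ([168.4, 251.7], [159, 242, 20, 20, 313]) [0.4348 0.3028 0.105 ] [0.4354 0.3026 0.105 ]
blue ([203.2, 251.3], [194, 242, 20, 20, 310]) [0.4385 0.2104 0.105 ] [0.4379 0.2096 0.105 ]
blue ([283.0, 252.1], [274, 243, 19, 19, 298]) [ 0.4422 -0.0012  0.105 ] [ 0.4424 -0.0012  0.105 ]
sblue ([338.0, 235.8], [327, 227, 23, 19, 331])
sblue ([311.2, 273.6], [299, 262, 25, 25, 495])
sblue ([289.9, 313.6], [277, 301, 27, 27, 583])
sblue ([264.8, 355.2], [251, 340, 29, 31, 700])
65 [ 0.52568018 -0.28314486  0.09517816]
t [([345.4, 218.6], [335, 216, 22, 6, 32])]
s [([335.4, 167.4], [329, 162, 14, 12, 25])]
[[335, 216], [336, 216], [335, 217], [336, 217], [337, 217], [338, 217], [339, 217], [340, 217], [341, 217], [340, 218], [341, 218], [342, 218], [343, 218], [344, 218], [345, 218], [346, 218], [345, 219], [346, 219], [347, 219], [348, 219], [349, 219], [350, 219], [349, 220], [350, 220], [351, 220], [352, 220], [353, 220], [354, 220], [355, 220], [354, 221], [355, 221], [356, 221]]
[[341, 162], [342, 162], [340, 163], [341, 163], [339, 164], [340, 164], [338, 165], [339, 165], [336, 166], [337, 166], [338, 166], [335, 167], [336, 167], [334, 168], [335, 168], [333, 169], [334, 169], [332, 170], [333, 170], [331, 171], [332, 171], [330, 172], [331, 172], [329, 173], [330, 173]]
```

Run:
```python
from h import *
ct,cs=cam('top'),cam('scene')
for a,b in (((345.4,218.6),(335.4,167.4)),((335.3,216.5),(329.3,173.2)),((355.7,220.6),(342,161.8))):
    print(tri([ray(ct,*a),ray(cs,*b)]))
# pointer at z from top: line at z=.13
A=onz(ct,335.3,216.5,.13);B=onz(ct,355.7,220.6,.13);print(A,B)
d=(B-A)[:2]/np.linalg.norm((B-A)[:2]);n=np.array([d[1],-d[0],0]);n*= -np.sign(n[0]);print('yaw',d,n)
def onplane(u,v,off):
    o,r=ray(cs,u,v);P0=A-n*off  # behind pointer
    t=n@(P0-o)/(n@r);return o+t*r
s=cv2.imread('pics/scene0.png')[:,:,::-1].astype(int)
g=(s[...,1]>s[...,0]+25)&(s[...,1]>s[...,2]+10)
l=np.argwhere(g[165:205,315:345])+[165,315]
for off in(0,.003,.006,.01):
    Z=np.array([onplane(x,y,off)[2] for y,x in l]);print(off,'pointer z',[onplane(*p,off)[2].round(4) for p in((335.4,167.4),(329.3,173.2),(342,161.8))],'band',Z.mean(),Z.min(),Z.max(), len(Z))
# edge columns
for x in range(322,340): 
  ys=l[l[:,1]==x][:,0]
  if len(ys): print(x,ys.min(),ys.max(),onplane(x,ys.min()-.5,.004)[2].round(4),onplane(x,ys.max()+.5,.004)[2].round(4),onplane(x,ys.max()+.5,.004)[:2].round(3))
```

```text
(array([ 0.53537279, -0.15974204,  0.13769658]), [np.float64(0.0011555675393294757), np.float64(0.0011555675393291756)])
(array([ 0.53938648, -0.13382662,  0.13779196]), [np.float64(0.0003758572813601097), np.float64(0.0003758572813602899)])
(array([ 0.53087795, -0.1865721 ,  0.13703108]), [np.float64(0.001092236663204032), np.float64(0.001092236663203925)])
[ 0.53929445 -0.13480041  0.13      ] [ 0.53004775 -0.18802124  0.13      ]
yaw [-0.17117775 -0.98524016] [-0.98524016  0.17117775  0.        ]
0 pointer z [np.float64(0.1402), np.float64(0.1382), np.float64(0.1397)] band 0.09493643102805521 0.07850705246825274 0.12350152679213977 107
0.003 pointer z [np.float64(0.1347), np.float64(0.1327), np.float64(0.1342)] band 0.08904587662612061 0.0724820559537922 0.11784472145168379 107
0.006 pointer z [np.float64(0.1292), np.float64(0.1272), np.float64(0.1287)] band 0.0831553222241861 0.06645705943933167 0.11218791611122791 107
0.01 pointer z [np.float64(0.1218), np.float64(0.1198), np.float64(0.1213)] band 0.07530124968827308 0.05842373075338392 0.10464550899061975 107
322 188 191 0.0996 0.0832 [ 0.546 -0.117]
323 187 192 0.1 0.0753 [ 0.546 -0.122]
324 186 192 0.1005 0.0715 [ 0.545 -0.127]
325 186 191 0.0969 0.072 [ 0.544 -0.131]
326 185 190 0.0974 0.0724 [ 0.543 -0.135]
327 184 189 0.0979 0.0729 [ 0.543 -0.139]
328 183 188 0.0984 0.0733 [ 0.542 -0.143]
329 182 187 0.0988 0.0738 [ 0.541 -0.147]
330 181 187 0.0993 0.0699 [ 0.54  -0.152]
331 180 186 0.0998 0.0704 [ 0.54  -0.156]
332 179 185 0.1003 0.0708 [ 0.539 -0.16 ]
333 179 184 0.0967 0.0713 [ 0.538 -0.164]
334 178 183 0.0971 0.0717 [ 0.538 -0.168]
335 177 182 0.0976 0.0722 [ 0.537 -0.172]
336 176 182 0.0981 0.0683 [ 0.536 -0.177]
337 175 180 0.0986 0.0731 [ 0.535 -0.18 ]
338 176 176 0.0907 0.0865 [ 0.535 -0.182]
```

```bash
cat >> h.py <<'E'
def go(x,y,z,yaw):
    # yaw: direction (deg) of tool x axis in world, tool z down; jaws at yaw-90
    s=state();Rt=quat(s['tool_rot']).as_matrix();a=np.radians(yaw)
    T=np.array([[np.cos(a),np.sin(a),0],[np.sin(a),-np.cos(a),0],[0,0,-1]])
    print('t',round(s['time'],2),'pos',s['tool_pos'].round(4),'F',s['contact_force'].round(1),'w',round(s['gripper_width'],3),'j6',s['joint_pos'][5].round(2))
    print('lin',(Rt.T@(np.array([x,y,z])-s['tool_pos'])).round(4),'rot',np.degrees(R.from_matrix(Rt.T@T).as_rotvec()).round(1))
E
python3 -c "
from h import *
go(.442,-.001,.22,90)"
```

```text
t 0.15 pos [ 0.2041 -0.5902  0.2303] F [ 0.5 -0.8  0. ] w 1.001 j6 -0.12
lin [ 0.4174 -0.4792  0.0112] rot [ -0.1  -0.1 -70.9]
```

apply_moves([
  {"linear": [0.417,-0.479,0.011],"delta_rot": [0,0,-71],"fingers": 0},
  {"linear": [0.417,-0.479,0.011],"delta_rot": [0,0,-71],"fingers": 0},
  {"linear": [0.417,-0.479,0.011],"delta_rot": [0,0,-71],"fingers": 0},
  {"linear": [0.417,-0.479,0.011],"delta_rot": [0,0,-71],"fingers": 0},
  {"linear": [0.417,-0.479,0.011],"delta_rot": [0,0,-71],"fingers": 0},
  {"linear": [0.417,-0.479,0.011],"delta_rot": [0,0,-71],"fingers": 0},
  {"linear": [0.417,-0.479,0.011],"delta_rot": [0,0,-71],"fingers": 0},
  {"linear": [0.417,-0.479,0.011],"delta_rot": [0,0,-71],"fingers": 0},
])

```text
time: 0.95
tool_pos: [0.354, -0.2179, 0.2241]
tool_rot: [0.0, 0.719, 0.695, 0.0]
contact_force: [0.9, -0.5, -0.8]
gripper_width: 1.001
```

```bash
python3 -c "
from h import *
go(.442,-.001,.22,90)"
```

```text
t 0.95 pos [ 0.354  -0.2179  0.2241] F [ 0.9 -0.5 -0.8] w 1.001 j6 -0.7
lin [0.2196 0.0809 0.0041] rot [ 0.   0.  -1.9]
```

apply_moves([
  {"linear": [0.05,0.02,0.004],"delta_rot": [0,0,-1.9],"fingers": 0},
  {"linear": [0.095,0.036,0.004],"delta_rot": [0,0,-1.9],"fingers": 0},
  {"linear": [0.14,0.052,0.004],"delta_rot": [0,0,-1.9],"fingers": 0},
  {"linear": [0.18,0.067,0.004],"delta_rot": [0,0,-1.9],"fingers": 0},
  {"linear": [0.21,0.077,0.004],"delta_rot": [0,0,-1.9],"fingers": 0},
  {"linear": [0.22,0.081,0.004],"delta_rot": [0,0,-1.9],"fingers": 0},
  {"linear": [0.22,0.081,0.004],"delta_rot": [0,0,-1.9],"fingers": 0},
  {"linear": [0.22,0.081,0.004],"delta_rot": [0,0,-1.9],"fingers": 0},
])

```text
time: 1.75
tool_pos: [0.4428, -0.0038, 0.2202]
tool_rot: [-0.0, 0.709, 0.705, -0.0]
contact_force: [-0.8, -0.4, -0.1]
gripper_width: 1.002
```

Run:
```python
from h import *
s=state();w=eyes.grab_frame('wrist');cv2.imwrite('pics/w1.png',w[:,:,::-1])
c=cam('wrist',s);i=w.astype(int)
m=(i[...,2]>70)&(i[...,2]>i[...,0]+50)&(i[...,2]>i[...,1]+40)
for b in blobs(m,200):
    x,y,ww,h,_=b[1];print(b,onz(c,*b[0],.105),onz(c,x+ww/2-.5,y+h/2-.5,.105))
go(.442,-.001,.05,90)
```

```text
([289.4, 61.7], [257, 26, 66, 73, 3827]) [0.44913605 0.11015643 0.105     ] [0.44921562 0.10993906 0.105     ]
([282.7, 198.6], [253, 168, 60, 61, 2803]) [ 0.44353363 -0.00090222  0.105     ] [ 4.43358244e-01 -3.55776107e-04  1.05000000e-01]
t 1.8 pos [ 0.4428 -0.0041  0.2202] F [-1.5  0.4 -0.3] w 1.002 j6 -0.17
lin [ 0.0032 -0.0007  0.1702] rot [-0.   0.  -0.4]
```

View pics/w1.png

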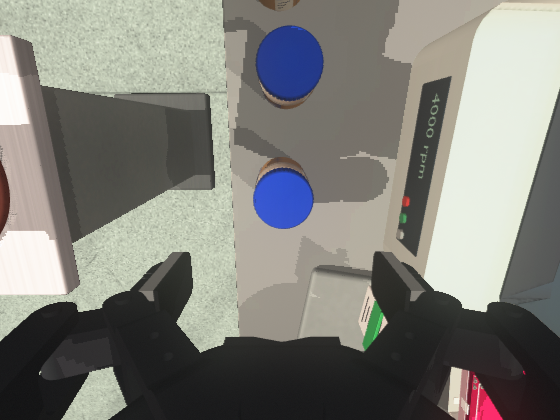

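apply_moves([
  {"linear": [0.003,0,0.02],"delta_rot": [0,0,0],"fingers": 0},
  {"linear": [0.003,0,0.055],"delta_rot": [0,0,0],"fingers": 0},
  {"linear": [0.003,0,0.09],"delta_rot": [0,0,0],"fingers": 0},
  {"linear": [0.003,0,0.125],"delta_rot": [0,0,0],"fingers": 0},
  {"linear": [0.003,0,0.155],"delta_rot": [0,0,0],"fingers": 0},
  {"linear": [0.003,0,0.17],"delta_rot": [0,0,0],"fingers": 0},
  {"linear": [0.003,0,0.17],"delta_rot": [0,0,0],"fingers": 60},
  {"linear": [0.003,0,0.17],"delta_rot": [0,0,0],"fingers": 150},
])

```text
time: 2.6
tool_pos: [0.4433, -0.0011, 0.0508]
tool_rot: [0.0, 0.709, 0.705, -0.0]
contact_force: [0.6, 0.0, 0.3]
gripper_width: 0.689
```

apply_moves([
  {"linear": [0,0,0],"delta_rot": [0,0,0],"fingers": 200},
  {"linear": [0,0,0],"delta_rot": [0,0,0],"fingers": 200},
  {"linear": [0,0,0],"delta_rot": [0,0,0],"fingers": 200},
  {"linear": [0,0,0],"delta_rot": [0,0,0],"fingers": 200},
  {"linear": [0,0,-0.01],"delta_rot": [0,0,0],"fingers": 200},
  {"linear": [0,0,-0.03],"delta_rot": [0,0,0],"fingers": 200},
  {"linear": [0,0,-0.06],"delta_rot": [0,0,0],"fingers": 200},
  {"linear": [0,0,-0.09],"delta_rot": [0,0,0],"fingers": 200},
])

```text
time: 3.4
tool_pos: [0.4421, 0.0005, 0.1406]
tool_rot: [-0.001, 0.709, 0.705, -0.0]
contact_force: [0.3, 0.1, -1.7]
gripper_width: 0.614
```

Run:
```python
from h import *
w=eyes.grab_frame('scene');cv2.imwrite('pics/s1.png',w[:,:,::-1])
go(.526,-.338,.26,90)
go(.573,-.256,.26,90)
```

```text
t 3.45 pos [ 4.457e-01 -1.000e-04  1.469e-01] F [3.  0.4 1.9] w 0.614 j6 -0.16
lin [-0.3376  0.0827 -0.1122] rot [ 0.5  0.  -0.3]
t 3.45 pos [ 4.457e-01 -1.000e-04  1.469e-01] F [3.  0.4 1.9] w 0.614 j6 -0.16
lin [-0.2554  0.1293 -0.1119] rot [ 0.5  0.  -0.3]
```

View pics/s1.png

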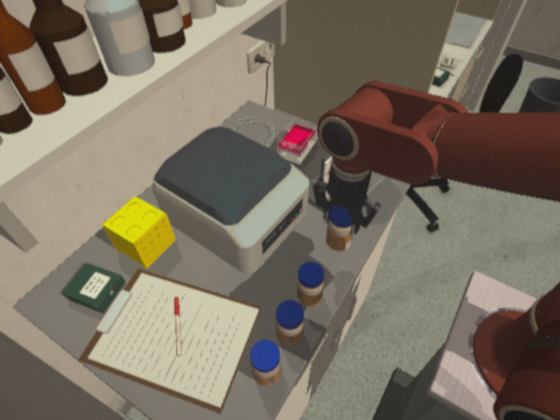

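apply_moves([
  {"linear": [-0.02,0,-0.035],"delta_rot": [0,0,0],"fingers": 200},
  {"linear": [-0.05,0,-0.07],"delta_rot": [0,0,0],"fingers": 200},
  {"linear": [-0.085,0,-0.1],"delta_rot": [0,0,0],"fingers": 200},
  {"linear": [-0.125,0.0,-0.12],"delta_rot": [0,0,0],"fingers": 200},
  {"linear": [-0.165,0.02,-0.13],"delta_rot": [0,0,0],"fingers": 200},
  {"linear": [-0.205,0.045,-0.13],"delta_rot": [0,0,0],"fingers": 200},
  {"linear": [-0.235,0.07,-0.13],"delta_rot": [0,0,0],"fingers": 200},
  {"linear": [-0.25,0.1,-0.13],"delta_rot": [0,0,0],"fingers": 200},
])

```text
time: 4.25
tool_pos: [0.542, -0.2528, 0.2696]
tool_rot: [-0.001, 0.71, 0.704, -0.0]
contact_force: [-0.1, 0.2, -1.5]
gripper_width: 0.608
```

Run:
```python
from h import *
go(.573,-.256,.2,90)
```

```text
t 4.25 pos [ 0.542  -0.2528  0.2696] F [-0.1  0.2 -1.5] w 0.608 j6 -0.55
lin [-0.003   0.0311  0.0695] rot [-0.1 -0.  -0.4]
```

apply_moves([
  {"linear": [-0.003,0.015,0.01],"delta_rot": [0,0,-0.4],"fingers": 200},
  {"linear": [-0.003,0.031,0.03],"delta_rot": [0,0,-0.4],"fingers": 200},
  {"linear": [-0.003,0.031,0.055],"delta_rot": [0,0,-0.4],"fingers": 200},
  {"linear": [-0.003,0.031,0.073],"delta_rot": [0,0,-0.4],"fingers": 200},
  {"linear": [-0.003,0.031,0.082],"delta_rot": [0,0,-0.4],"fingers": 200},
  {"linear": [-0.003,0.031,0.088],"delta_rot": [0,0,-0.4],"fingers": 200},
  {"linear": [-0.003,0.031,0.094],"delta_rot": [0,0,-0.4],"fingers": 200},
  {"linear": [-0.003,0.031,0.1],"delta_rot": [0,0,-0.4],"fingers": 200},
])

```text
time: 5.05
tool_pos: [0.5733, -0.2539, 0.1716]
tool_rot: [0.001, 0.706, 0.708, 0.0]
contact_force: [-1.7, 0.4, 0.3]
gripper_width: 0.609
```

apply_moves([
  {"linear": [0,0,0.003],"delta_rot": [0,0,0],"fingers": 200},
  {"linear": [0,0,0.003],"delta_rot": [0,0,0],"fingers": 200},
  {"linear": [0,0,0.003],"delta_rot": [0,0,0],"fingers": 200},
  {"linear": [0,0,0.003],"delta_rot": [0,0,0],"fingers": 200},
  {"linear": [0,0,0.003],"delta_rot": [0,0,0],"fingers": 200},
  {"linear": [0,0,0.003],"delta_rot": [0,0,0],"fingers": 200},
  {"linear": [0,0,0.003],"delta_rot": [0,0,0],"fingers": 200},
  {"linear": [0,0,0.003],"delta_rot": [0,0,0],"fingers": 200},
])

```text
time: 5.85
tool_pos: [0.5732, -0.2538, 0.1676]
tool_rot: [0.0, 0.706, 0.708, 0.0]
contact_force: [0.8, -1.1, 0.4]
gripper_width: 0.612
```

Run:
```python
from h import *
go(.573,-.256,.2,90)
w=eyes.grab_frame('scene');cv2.imwrite('pics/s2.png',cv2.resize(w[100:240,290:450,::-1],None,fx=4,fy=4,interpolation=2))
go(.573,-.256,.2,90)
```

```text
t 5.85 pos [ 0.5732 -0.2538  0.1676] F [ 0.8 -1.1  0.4] w 0.612 j6 -0.54
lin [-0.0022 -0.0002 -0.0324] rot [0.1 0.  0.1]
t 5.9 pos [ 0.5732 -0.2538  0.1676] F [ 1.3 -0.2  0.7] w 0.612 j6 -0.54
lin [-0.0022 -0.0002 -0.0324] rot [0.1 0.  0.1]
```

View pics/s2.png

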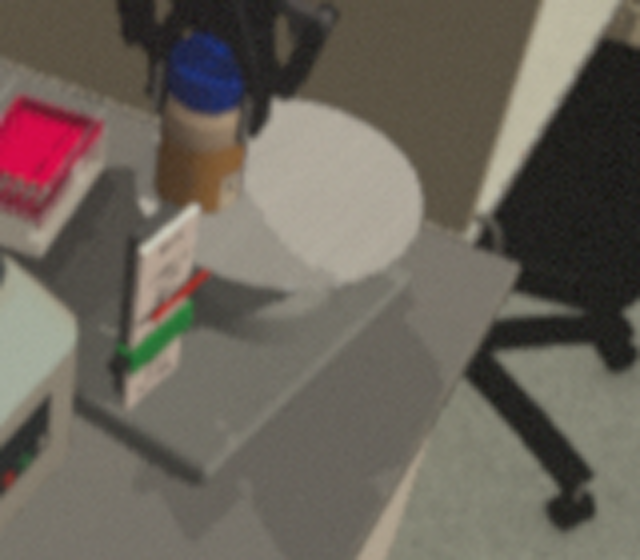

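The bottle stands upright on the pan. The pan has sunk, and the pointer at about (180,293) in the crop is still above the green band at about (155,335). I'll release it.

apply_moves([
  {"linear": [0,0,0],"delta_rot": [0,0,0],"fingers": 140},
  {"linear": [0,0,0],"delta_rot": [0,0,0],"fingers": 100},
  {"linear": [0,0,0],"delta_rot": [0,0,0],"fingers": 0},
  {"linear": [0,0,0],"delta_rot": [0,0,0],"fingers": 0},
  {"linear": [0,0,0],"delta_rot": [0,0,0],"fingers": 0},
  {"linear": [0,0,0],"delta_rot": [0,0,0],"fingers": 0},
  {"linear": [0,0,-0.015],"delta_rot": [0,0,0],"fingers": 0},
  {"linear": [0,0,-0.04],"delta_rot": [0,0,0],"fingers": 0},
])

```text
time: 6.7
tool_pos: [0.5718, -0.253, 0.2062]
tool_rot: [-0.002, 0.706, 0.708, -0.001]
contact_force: [0.1, 0.1, 0.8]
gripper_width: 1.004
```

Run:
```python
from h import *
go(.448,.111,.22,90)
w=eyes.grab_frame('scene');cv2.imwrite('pics/s3f.png',w[:,:,::-1]);cv2.imwrite('pics/s3.png',cv2.resize(w[100:240,290:450,::-1],None,fx=4,fy=4,interpolation=2))
```

```text
t 6.7 pos [ 0.5718 -0.253   0.2062] F [0.1 0.1 0.8] w 1.004 j6 -0.54
lin [ 0.3643 -0.1231 -0.0125] rot [-0.2 -0.1  0.1]
```

View pics/s3.png

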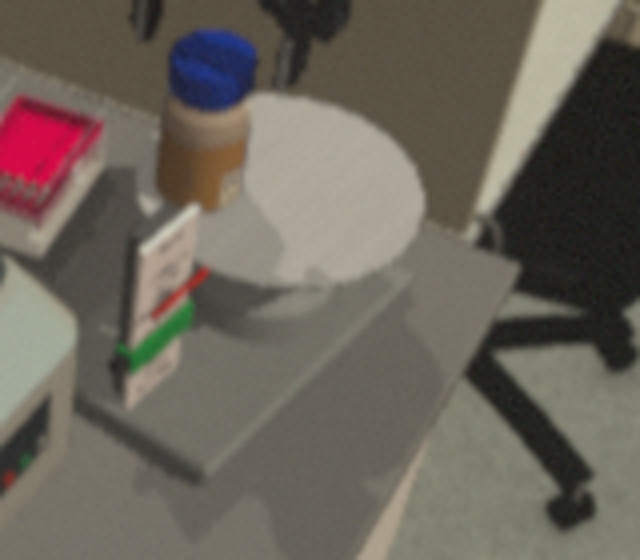

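apply_moves([
  {"linear": [0,0,-0.035],"delta_rot": [0,0,0],"fingers": 0},
  {"linear": [0.02,-0.02,-0.065],"delta_rot": [0,0,0],"fingers": 0},
  {"linear": [0.05,-0.05,-0.075],"delta_rot": [0,0,0],"fingers": 0},
  {"linear": [0.09,-0.08,-0.075],"delta_rot": [0,0,0],"fingers": 0},
  {"linear": [0.13,-0.105,-0.07],"delta_rot": [0,0,0],"fingers": 0},
  {"linear": [0.175,-0.12,-0.06],"delta_rot": [0,0,0],"fingers": 0},
  {"linear": [0.22,-0.123,-0.045],"delta_rot": [0,0,0],"fingers": 0},
  {"linear": [0.265,-0.123,-0.03],"delta_rot": [0,0,0],"fingers": 0},
])

```text
time: 7.55
tool_pos: [0.4491, 0.0124, 0.2389]
tool_rot: [0.002, 0.707, 0.707, 0.001]
contact_force: [0.1, 0.3, -0.6]
gripper_width: 0.997
```

Run:
```python
from h import *
go(.448,.111,.05,90)
```

```text
t 7.55 pos [0.4491 0.0124 0.2389] F [ 0.1  0.3 -0.6] w 0.997 j6 -0.14
lin [ 0.0987 -0.0018  0.1888] rot [0.2 0.  0.1]
```

apply_moves([
  {"linear": [0.04,-0.001,0.02],"delta_rot": [0,0,0],"fingers": 0},
  {"linear": [0.075,-0.001,0.035],"delta_rot": [0,0,0],"fingers": 0},
  {"linear": [0.095,-0.001,0.055],"delta_rot": [0,0,0],"fingers": 0},
  {"linear": [0.099,-0.001,0.085],"delta_rot": [0,0,0],"fingers": 0},
  {"linear": [0.099,-0.001,0.12],"delta_rot": [0,0,0],"fingers": 0},
  {"linear": [0.099,-0.001,0.155],"delta_rot": [0,0,0],"fingers": 0},
  {"linear": [0.099,-0.001,0.18],"delta_rot": [0,0,0],"fingers": 0},
  {"linear": [0.099,-0.001,0.189],"delta_rot": [0,0,0],"fingers": 0},
])

```text
time: 8.35
tool_pos: [0.4465, 0.11, 0.0464]
tool_rot: [-0.001, 0.706, 0.708, -0.001]
contact_force: [-0.3, 1.1, 0.5]
gripper_width: 1.002
```

apply_moves([
  {"linear": [0,0,0],"delta_rot": [0,0,0],"fingers": 60},
  {"linear": [0,0,0],"delta_rot": [0,0,0],"fingers": 150},
  {"linear": [0,0,0],"delta_rot": [0,0,0],"fingers": 200},
  {"linear": [0,0,0],"delta_rot": [0,0,0],"fingers": 200},
  {"linear": [0,0,0],"delta_rot": [0,0,0],"fingers": 200},
  {"linear": [0,0,0],"delta_rot": [0,0,0],"fingers": 200},
  {"linear": [0,0,-0.015],"delta_rot": [0,0,0],"fingers": 200},
  {"linear": [0,0,-0.045],"delta_rot": [0,0,0],"fingers": 200},
])

```text
time: 9.15
tool_pos: [0.4462, 0.1099, 0.0919]
tool_rot: [-0.001, 0.706, 0.708, -0.002]
contact_force: [-0.4, 0.0, -1.9]
gripper_width: 0.615
```

Run:
```python
from h import *
go(.526,-.338,.26,90)
w=eyes.grab_frame('scene');cv2.imwrite('pics/s4.png',w[:,:,::-1])
```

```text
t 9.15 pos [0.4462 0.1099 0.0919] F [-0.4  0.  -1.9] w 0.615 j6 0.08
lin [-0.4481  0.0781 -0.1683] rot [-0.3  0.   0.1]
```

View pics/s4.png

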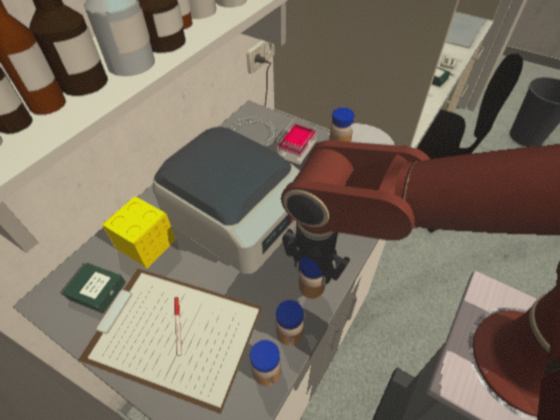

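apply_moves([
  {"linear": [0,0,-0.045],"delta_rot": [-0.2,0,0],"fingers": 200},
  {"linear": [-0.025,0,-0.085],"delta_rot": [-0.2,0,0],"fingers": 200},
  {"linear": [-0.06,0,-0.12],"delta_rot": [-0.2,0,0],"fingers": 200},
  {"linear": [-0.1,0,-0.15],"delta_rot": [-0.2,0,0],"fingers": 200},
  {"linear": [-0.145,0,-0.17],"delta_rot": [-0.2,0,0],"fingers": 200},
  {"linear": [-0.19,0,-0.178],"delta_rot": [-0.2,0,0],"fingers": 200},
  {"linear": [-0.235,0,-0.178],"delta_rot": [-0.2,0,0],"fingers": 200},
  {"linear": [-0.28,0,-0.178],"delta_rot": [-0.2,0,0],"fingers": 200},
])

```text
time: 10.0
tool_pos: [0.4488, -0.172, 0.2725]
tool_rot: [0.003, 0.706, 0.708, 0.002]
contact_force: [0.5, 1.2, -2.1]
gripper_width: 0.616
```

apply_moves([
  {"linear": [-0.045,0,0],"delta_rot": [0,0,0],"fingers": 200},
  {"linear": [-0.09,0,0],"delta_rot": [0,0,0],"fingers": 200},
  {"linear": [-0.125,0.01,0],"delta_rot": [0,0,0],"fingers": 200},
  {"linear": [-0.15,0.035,0],"delta_rot": [0,0,0],"fingers": 200},
  {"linear": [-0.165,0.06,0],"delta_rot": [0,0,0],"fingers": 200},
  {"linear": [-0.167,0.075,0],"delta_rot": [0,0,0],"fingers": 200},
  {"linear": [-0.167,0.078,0],"delta_rot": [0,0,0],"fingers": 200},
  {"linear": [-0.167,0.078,0],"delta_rot": [0,0,0],"fingers": 200},
])

```text
time: 10.8
tool_pos: [0.5272, -0.3366, 0.2713]
tool_rot: [0.001, 0.706, 0.708, 0.001]
contact_force: [0.3, 0.6, -3.0]
gripper_width: 0.614
```

Run:
```python
from h import *
go(.526,-.340,.143,90)
```

```text
t 10.8 pos [ 0.5272 -0.3366  0.2713] F [ 0.3  0.6 -3. ] w 0.614 j6 -0.69
lin [-0.0034 -0.0016  0.1283] rot [ 0.2 -0.   0.2]
```

apply_moves([
  {"linear": [-0.003,-0.001,0.025],"delta_rot": [0.1,0,0.2],"fingers": 200},
  {"linear": [-0.003,-0.001,0.06],"delta_rot": [0.1,0,0.2],"fingers": 200},
  {"linear": [-0.003,-0.001,0.085],"delta_rot": [0.1,0,0.2],"fingers": 200},
  {"linear": [-0.003,-0.001,0.1],"delta_rot": [0.1,0,0.2],"fingers": 200},
  {"linear": [-0.003,-0.001,0.106],"delta_rot": [0.1,0,0.2],"fingers": 200},
  {"linear": [-0.003,-0.001,0.113],"delta_rot": [0.1,0,0.2],"fingers": 200},
  {"linear": [-0.003,-0.001,0.12],"delta_rot": [0.1,0,0.2],"fingers": 200},
  {"linear": [-0.003,-0.001,0.125],"delta_rot": [0.1,0,0.2],"fingers": 200},
])

```text
time: 11.6
tool_pos: [0.5272, -0.3404, 0.1478]
tool_rot: [0.002, 0.708, 0.707, 0.001]
contact_force: [-0.9, 0.2, 0.5]
gripper_width: 0.617
```

apply_moves([
  {"linear": [0,0,0.002],"delta_rot": [0,0,0],"fingers": 200},
  {"linear": [0,0,0.002],"delta_rot": [0,0,0],"fingers": 200},
  {"linear": [0,0,0.002],"delta_rot": [0,0,0],"fingers": 200},
  {"linear": [0,0,0.002],"delta_rot": [0,0,0],"fingers": 200},
  {"linear": [0,0,0.002],"delta_rot": [0,0,0],"fingers": 200},
  {"linear": [0,0,0.002],"delta_rot": [0,0,0],"fingers": 200},
  {"linear": [0,0,0.002],"delta_rot": [0,0,0],"fingers": 200},
  {"linear": [0,0,0.002],"delta_rot": [0,0,0],"fingers": 200},
])

```text
time: 12.4
tool_pos: [0.5266, -0.3398, 0.1447]
tool_rot: [0.001, 0.708, 0.707, 0.001]
contact_force: [1.0, -1.4, 0.7]
gripper_width: 0.617
```

Run:
```python
from h import *
go(.526,-.340,.143,90)
w=eyes.grab_frame('scene');cv2.imwrite('pics/s5.png',cv2.resize(w[100:240,290:450,::-1],None,fx=4,fy=4,interpolation=2))
go(.526,-.340,.143,90)
```

```text
t 12.4 pos [ 0.5266 -0.3398  0.1447] F [ 1.  -1.4  0.7] w 0.617 j6 -0.69
lin [-0.0002 -0.0006  0.0017] rot [ 0.1  0.  -0.1]
t 12.45 pos [ 0.5266 -0.3398  0.1447] F [ 0.9 -1.7 -0.5] w 0.615 j6 -0.69
lin [-0.0002 -0.0006  0.0017] rot [ 0.1  0.  -0.1]
```

View pics/s5.png

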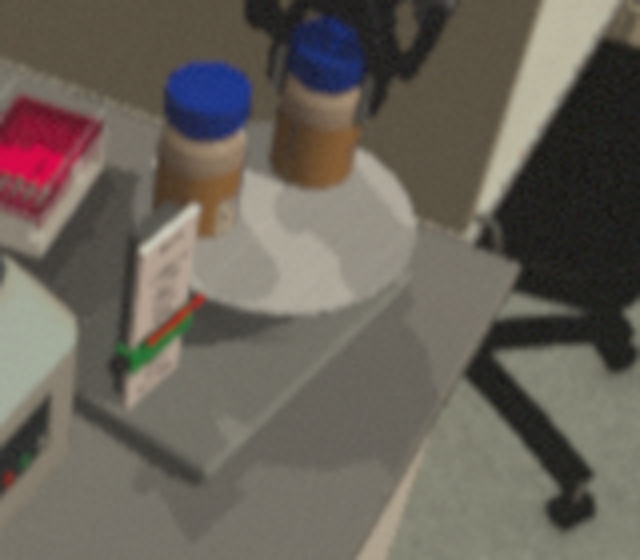

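apply_moves([
  {"linear": [0,0,0],"delta_rot": [0,0,0],"fingers": 140},
  {"linear": [0,0,0],"delta_rot": [0,0,0],"fingers": 100},
  {"linear": [0,0,0],"delta_rot": [0,0,0],"fingers": 0},
  {"linear": [0,0,0],"delta_rot": [0,0,0],"fingers": 0},
  {"linear": [0,0,0],"delta_rot": [0,0,0],"fingers": 0},
  {"linear": [0,0,0],"delta_rot": [0,0,0],"fingers": 0},
  {"linear": [0,0,-0.015],"delta_rot": [0,0,0],"fingers": 0},
  {"linear": [0,0,-0.04],"delta_rot": [0,0,0],"fingers": 0},
])

```text
time: 13.25
tool_pos: [0.5254, -0.3389, 0.1835]
tool_rot: [-0.002, 0.708, 0.707, 0.0]
contact_force: [-0.1, 0.4, 0.4]
gripper_width: 0.998
```

apply_moves([
  {"linear": [0,0,-0.04],"delta_rot": [0,0,0],"fingers": 0},
  {"linear": [0,0,-0.08],"delta_rot": [0,0,0],"fingers": 0},
  {"linear": [0,-0.03,-0.1],"delta_rot": [0,0,0],"fingers": 0},
  {"linear": [0,-0.06,-0.1],"delta_rot": [0,0,0],"fingers": 0},
  {"linear": [0.03,-0.08,-0.1],"delta_rot": [0,0,0],"fingers": 0},
  {"linear": [0.07,-0.1,-0.1],"delta_rot": [0,0,0],"fingers": 0},
  {"linear": [0.1,-0.12,-0.1],"delta_rot": [0,0,0],"fingers": 0},
  {"linear": [0.12,-0.12,-0.1],"delta_rot": [0,0,0],"fingers": 0},
])

```text
time: 14.05
tool_pos: [0.405, -0.2181, 0.2859]
tool_rot: [0.002, 0.708, 0.706, 0.001]
contact_force: [0.1, -0.1, 0.5]
gripper_width: 1.0
```

Run:
```python
from h import *
go(.526,-.340,.143,90)
s=state()
w=eyes.grab_frame('scene');cv2.imwrite('pics/s6f.png',w[:,:,::-1]);cv2.imwrite('pics/s6.png',cv2.resize(w[100:240,290:450,::-1],None,fx=4,fy=4,interpolation=2))
t=eyes.grab_frame('top');cv2.imwrite('pics/t6f.png',t[:,:,::-1]);cv2.imwrite('pics/t6.png',cv2.resize(t[170:280,310:440,::-1],None,fx=4,fy=4,interpolation=2))
w=eyes.grab_frame('wrist');cv2.imwrite('pics/w6.png',w[:,:,::-1])
```

```text
t 14.05 pos [ 0.405  -0.2181  0.2859] F [ 0.1 -0.1  0.5] w 1.0 j6 -0.65
lin [-0.1215  0.1208  0.1435] rot [ 0.2  0.1 -0.1]
```

View pics/s6.png

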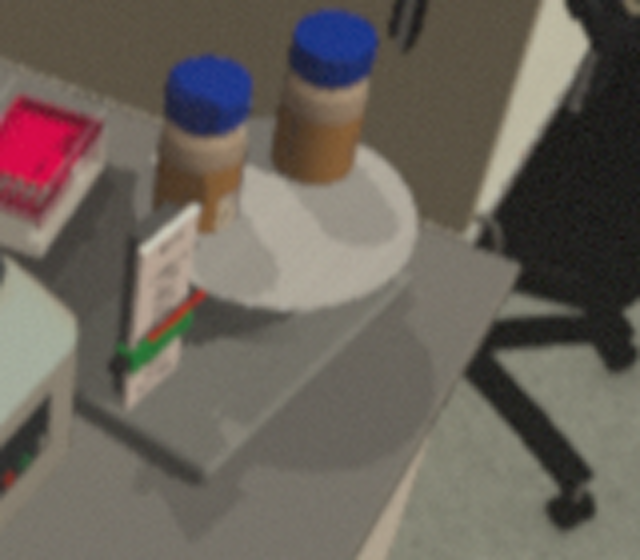

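View pics/t6.png

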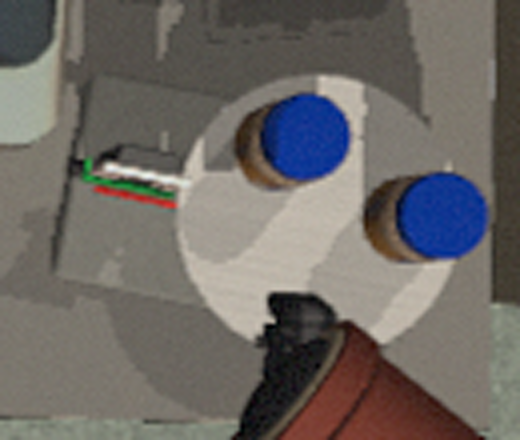

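View pics/w6.png

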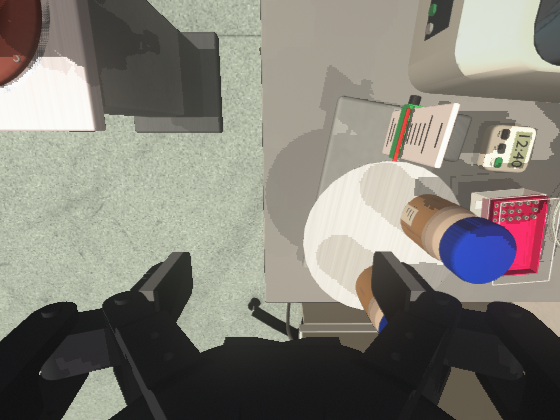

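Run:
```python
from h import *
i=cv2.imread('pics/w6.png');cv2.imwrite('pics/w6c.png',cv2.resize(i[85:185,370:480],None,fx=6,fy=6,interpolation=2))
```

```text
(no output)
```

View pics/w6c.png

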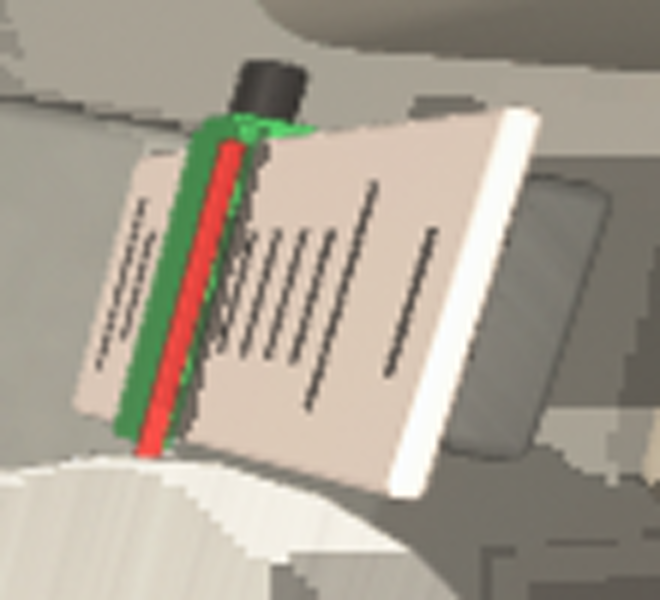

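Run:
```python
from h import *
p=eyes.camera_params('wrist')
# state then
s=state();print(s['time'])  # arm still at pose (hold)
print(s['tool_pos'])
cw,cs,ct=cam('wrist',s),cam('scene'),cam('top')
C=lambda x,y:(x/6+370-.4,y/6+85-.4)
E1=onz(cw,*C(497,110),.165);E2=onz(cw,*C(388,497),.165);print('plate top edge',E1,E2,np.linalg.norm(E1-E2))
d=(E2-E1)/np.linalg.norm(E2-E1);n=np.cross(d,[0,0,1]);n*=-np.sign(n[0])  # toward robot
def pl(c,u,v,off):
    o,r=ray(c,u,v);t=n@(E1+n*off-o)/(n@r);return o+t*r
S=lambda x,y:(x/4+290-.4,y/4+100-.4)
for off in (0,.002,.004,.006,.008,.01):
    print(off,'W band lo',[pl(cw,*C(*q),off)[2].round(4) for q in((190,150),(118,425))],'W ptr',[pl(cw,*C(*q),off)[2].round(4) for q in((232,145),(195,280),(150,450))],
     'S ptr',[pl(cs,*S(*q),off)[2].round(4) for q in((205,293),(178,314),(150,336))],
     'S band lo',[pl(cs,*S(*q),off)[2].round(4) for q in((130,370),(160,350),(190,327))],
     'S band up',[pl(cs,*S(*q),off)[2].round(4) for q in((120,348),)],
     'S plate top',[pl(cs,*S(*q),off)[2].round(4) for q in((140,247),(197,208))])
```

```text
14.2
[ 0.40658441 -0.2191533   0.28598457]
plate top edge [ 0.54944332 -0.13543792  0.165     ] [ 0.5414987  -0.18937702  0.165     ] 0.05452103673561942
0 W band lo [np.float64(0.055), np.float64(0.0519)] W ptr [np.float64(0.0753), np.float64(0.0735), np.float64(0.072)] S ptr [np.float64(0.0756), np.float64(0.0803), np.float64(0.0847)] S band lo [np.float64(0.0686), np.float64(0.0596), np.float64(0.0536)] S band up [np.float64(0.101)] S plate top [np.float64(0.179), np.float64(0.1685)]
0.002 W band lo [np.float64(0.0604), np.float64(0.0573)] W ptr [np.float64(0.0804), np.float64(0.0786), np.float64(0.0771)] S ptr [np.float64(0.0797), np.float64(0.0843), np.float64(0.0887)] S band lo [np.float64(0.0727), np.float64(0.0638), np.float64(0.0578)] S band up [np.float64(0.105)] S plate top [np.float64(0.1825), np.float64(0.1721)]
0.004 W band lo [np.float64(0.0658), np.float64(0.0627)] W ptr [np.float64(0.0855), np.float64(0.0837), np.float64(0.0822)] S ptr [np.float64(0.0838), np.float64(0.0884), np.float64(0.0928)] S band lo [np.float64(0.0769), np.float64(0.068), np.float64(0.062)] S b
[... 414 characters left out ...]
64(0.1792)]
0.008 W band lo [np.float64(0.0765), np.float64(0.0735)] W ptr [np.float64(0.0956), np.float64(0.0939), np.float64(0.0924)] S ptr [np.float64(0.0919), np.float64(0.0965), np.float64(0.1009)] S band lo [np.float64(0.0851), np.float64(0.0763), np.float64(0.0704)] S band up [np.float64(0.1168)] S plate top [np.float64(0.1931), np.float64(0.1828)]
0.01 W band lo [np.float64(0.0818), np.float64(0.0789)] W ptr [np.float64(0.1007), np.float64(0.099), np.float64(0.0976)] S ptr [np.float64(0.096), np.float64(0.1006), np.float64(0.1049)] S band lo [np.float64(0.0892), np.float64(0.0805), np.float64(0.0746)] S band up [np.float64(0.1208)] S plate top [np.float64(0.1966), np.float64(0.1864)]
```

apply_moves([
  {"linear": [0.025,-0.01,0.0],"delta_rot": [-7,0,0],"fingers": 0},
  {"linear": [0.05,-0.015,0.02],"delta_rot": [-14,0,0],"fingers": 0},
  {"linear": [0.05,-0.015,0.05],"delta_rot": [-21,0,0],"fingers": 0},
  {"linear": [0.05,-0.015,0.085],"delta_rot": [-28,0,0],"fingers": 0},
  {"linear": [0.05,-0.015,0.12],"delta_rot": [-35,0,0],"fingers": 0},
  {"linear": [0.05,-0.015,0.155],"delta_rot": [-35,0,0],"fingers": 0},
  {"linear": [0.05,-0.015,0.185],"delta_rot": [-35,0,0],"fingers": 0},
  {"linear": [0.05,-0.015,0.195],"delta_rot": [-35,0,0],"fingers": 0},
])

```text
time: 15.0
tool_pos: [0.3903, -0.1689, 0.086]
tool_rot: [0.211, 0.676, 0.673, 0.213]
contact_force: [0.2, 1.3, 0.7]
gripper_width: 1.001
```

Run:
```python
from h import *
s=state();print(s['time'],s['tool_pos'],s['tool_rot'],s['joint_pos'].round(2))
w=eyes.grab_frame('wrist');cv2.imwrite('pics/w7.png',w[:,:,::-1])
np.save('w7.npy',np.r_[s['tool_pos'],s['tool_rot']])
print(proj(cam('wrist',s),(.54,-.16,.085)))
```

```text
15.0 [ 0.39028802 -0.16894986  0.08597296] [0.21086042 0.67584234 0.67340824 0.21282938] [-0.9  -0.77  2.57  0.56  1.01 -1.11]
(np.float64(436.73087735766546), np.float64(199.71677970143455))
```

View pics/w7.png

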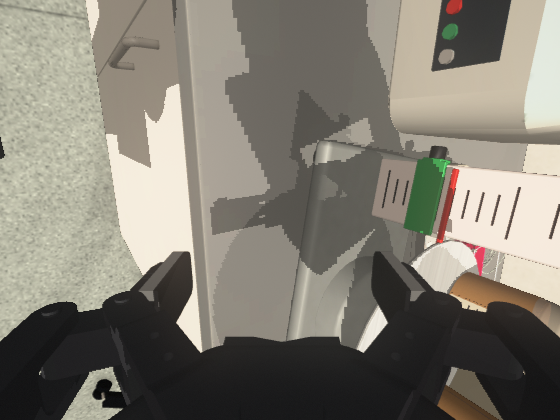

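The wrist view from low in front shows the red pointer at column 450, clearly above the green band at columns 412–442. White plate shows between them, so a third bottle is needed.

Run:
```python
from h import *
go(.42,-.10,.22,90)
go(.438,.2105,.20,90)
```

```text
t 15.05 pos [ 0.3905 -0.1689  0.0861] F [-0.2  0.6 -0.6] w 0.996 j6 -1.11
lin [ 0.0695  0.1005 -0.0929] rot [34.9 -0.2 -0.2]
t 15.05 pos [ 0.3905 -0.1689  0.0861] F [-0.2  0.6 -0.6] w 0.996 j6 -1.11
lin [ 0.3799  0.1026 -0.0655] rot [34.9 -0.2 -0.2]
```

apply_moves([
  {"linear": [0.02,0.03,-0.04],"delta_rot": [7,0,0],"fingers": 0},
  {"linear": [0.045,0.065,-0.07],"delta_rot": [14,0,0],"fingers": 0},
  {"linear": [0.08,0.095,-0.09],"delta_rot": [21,0,0],"fingers": 0},
  {"linear": [0.125,0.1,-0.093],"delta_rot": [28,0,0],"fingers": 0},
  {"linear": [0.17,0.1,-0.09],"delta_rot": [35,0,0],"fingers": 0},
  {"linear": [0.215,0.101,-0.085],"delta_rot": [35,0,0],"fingers": 0},
  {"linear": [0.26,0.102,-0.08],"delta_rot": [35,0,0],"fingers": 0},
  {"linear": [0.305,0.102,-0.07],"delta_rot": [35,0,0],"fingers": 0},
])

```text
time: 15.85
tool_pos: [0.4377, 0.1379, 0.2087]
tool_rot: [0.002, 0.707, 0.707, 0.003]
contact_force: [0.6, -0.7, 0.5]
gripper_width: 1.001
```

Run:
```python
from h import *
s=state();w=eyes.grab_frame('wrist');cv2.imwrite('pics/w8.png',w[:,:,::-1])
c=cam('wrist',s);i=w.astype(int)
m=(i[...,2]>70)&(i[...,2]>i[...,0]+50)&(i[...,2]>i[...,1]+40)
for b in blobs(m,200): print(b,onz(c,*b[0],.105))
go(.438,.2105,.05,90)
```

```text
([277.5, 10.7], [245, 0, 68, 30, 1348]) [0.43513801 0.28375907 0.105     ]
([284.7, 116.7], [252, 82, 66, 71, 3613]) [0.44060093 0.2100872  0.105     ]
t 15.9 pos [0.4366 0.1432 0.2066] F [-3.2  2.4 -1. ] w 1.0 j6 0.15
lin [0.0664 0.0011 0.157 ] rot [ 0.2 -0.3  0.3]
```

apply_moves([
  {"linear": [0.035,0.002,0.01],"delta_rot": [0,0,0],"fingers": 0},
  {"linear": [0.06,0.002,0.02],"delta_rot": [0,0,0],"fingers": 0},
  {"linear": [0.067,0.002,0.045],"delta_rot": [0,0,0],"fingers": 0},
  {"linear": [0.067,0.002,0.08],"delta_rot": [0,0,0],"fingers": 0},
  {"linear": [0.067,0.002,0.115],"delta_rot": [0,0,0],"fingers": 0},
  {"linear": [0.067,0.002,0.145],"delta_rot": [0,0,0],"fingers": 0},
  {"linear": [0.067,0.002,0.157],"delta_rot": [0,0,0],"fingers": 0},
  {"linear": [0.067,0.002,0.157],"delta_rot": [0,0,0],"fingers": 0},
])

```text
time: 16.7
tool_pos: [0.4379, 0.2023, 0.0478]
tool_rot: [0.0, 0.708, 0.707, -0.0]
contact_force: [-0.4, 0.4, 0.7]
gripper_width: 0.999
```

apply_moves([
  {"linear": [0,0,0],"delta_rot": [0,0,0],"fingers": 60},
  {"linear": [0,0,0],"delta_rot": [0,0,0],"fingers": 150},
  {"linear": [0,0,0],"delta_rot": [0,0,0],"fingers": 200},
  {"linear": [0,0,0],"delta_rot": [0,0,0],"fingers": 200},
  {"linear": [0,0,0],"delta_rot": [0,0,0],"fingers": 200},
  {"linear": [0,0,0],"delta_rot": [0,0,0],"fingers": 200},
  {"linear": [0,0,-0.015],"delta_rot": [0,0,0],"fingers": 200},
  {"linear": [0,0,-0.045],"delta_rot": [0,0,0],"fingers": 200},
])

```text
time: 17.5
tool_pos: [0.4351, 0.2016, 0.0911]
tool_rot: [-0.001, 0.708, 0.707, -0.002]
contact_force: [0.5, 0.6, -1.4]
gripper_width: 0.599
```

Run:
```python
from h import *
go(.470,-.254,.27,90)
```

```text
t 17.5 pos [0.4351 0.2016 0.0911] F [ 0.5  0.6 -1.4] w 0.599 j6 0.28
lin [-0.4558  0.0347 -0.1782] rot [-0.3  0.1 -0.1]
```

Run:
```python
from h import *
w=eyes.grab_frame('scene');cv2.imwrite('pics/s9.png',cv2.resize(w[200:400,190:390,::-1],None,fx=3,fy=3,interpolation=2))
w=eyes.grab_frame('wrist');cv2.imwrite('pics/w9.png',w[:,:,::-1])
```

```text
(no output)
```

View pics/s9.png

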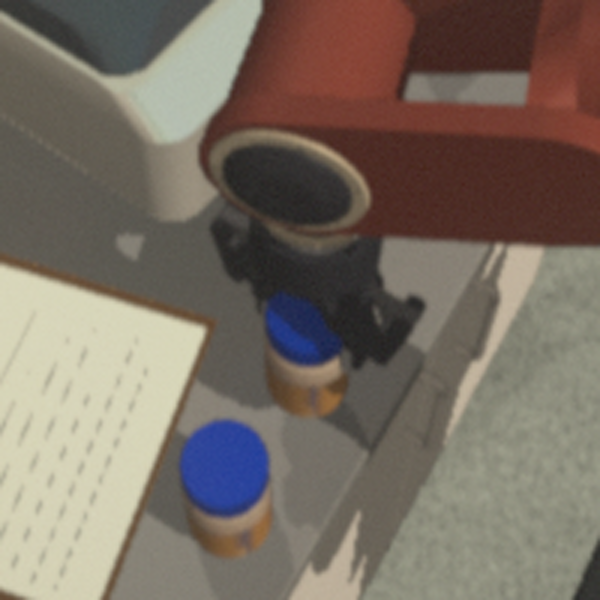

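View pics/w9.png

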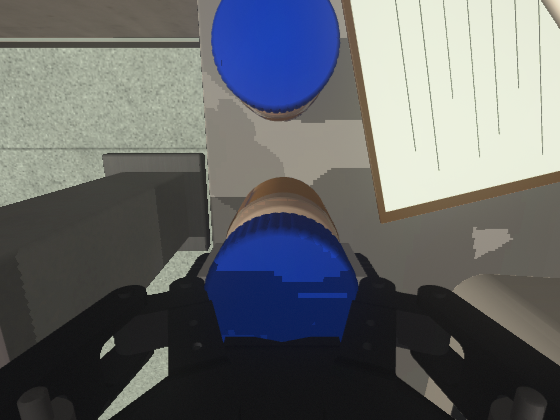

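The bottle is held about 8 mm off the pad centre, so I'll set it back down and grip it again, centred.

apply_moves([
  {"linear": [0,0,0.015],"delta_rot": [0,0,0],"fingers": 200},
  {"linear": [0,0,0.03],"delta_rot": [0,0,0],"fingers": 200},
  {"linear": [0,0,0.04],"delta_rot": [0,0,0],"fingers": 200},
  {"linear": [0,0,0.044],"delta_rot": [0,0,0],"fingers": 200},
  {"linear": [0,0,0.044],"delta_rot": [0,0,0],"fingers": 200},
  {"linear": [0,0,0.044],"delta_rot": [0,0,0],"fingers": 130},
  {"linear": [0,0,0.044],"delta_rot": [0,0,0],"fingers": 30},
  {"linear": [0,0,0.044],"delta_rot": [0,0,0],"fingers": 0},
])

```text
time: 18.4
tool_pos: [0.438, 0.2024, 0.0493]
tool_rot: [0.001, 0.708, 0.707, 0.001]
contact_force: [0.2, 0.3, -0.3]
gripper_width: 0.909
```

Run:
```python
from h import *
go(.438,.2105,.048,90)
s=state();w=eyes.grab_frame('wrist');cv2.imwrite('pics/w10.png',w[:,:,::-1])
t=eyes.grab_frame('scene');cv2.imwrite('pics/s10.png',cv2.resize(t[200:400,190:390,::-1],None,fx=3,fy=3,interpolation=2))
```

```text
t 18.4 pos [0.438  0.2024 0.0493] F [ 0.2  0.3 -0.3] w 0.909 j6 0.28
lin [0.0081 0.     0.0013] rot [ 0.1 -0.  -0.1]
```

View pics/s10.png

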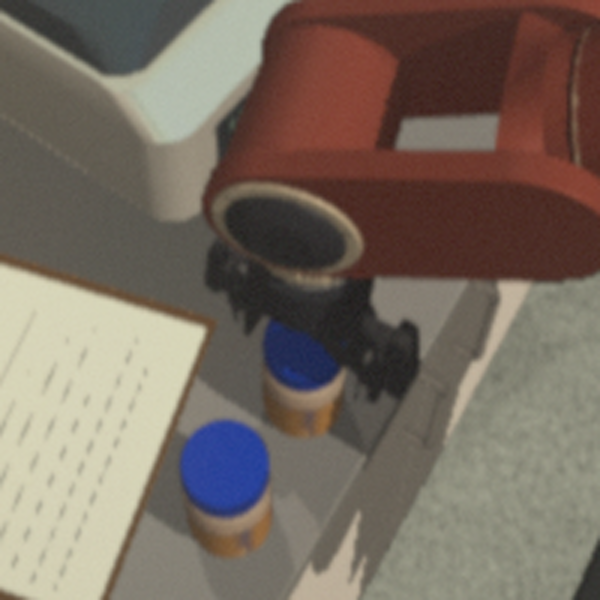

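apply_moves([
  {"linear": [0.004,0,0],"delta_rot": [0,0,0],"fingers": 0},
  {"linear": [0.008,0,0],"delta_rot": [0,0,0],"fingers": 0},
  {"linear": [0.008,0,0],"delta_rot": [0,0,0],"fingers": 60},
  {"linear": [0.008,0,0],"delta_rot": [0,0,0],"fingers": 150},
  {"linear": [0.008,0,0],"delta_rot": [0,0,0],"fingers": 200},
  {"linear": [0.008,0,0],"delta_rot": [0,0,0],"fingers": 200},
  {"linear": [0.008,0,0],"delta_rot": [0,0,0],"fingers": 200},
  {"linear": [0.008,0,0],"delta_rot": [0,0,0],"fingers": 200},
])

```text
time: 19.3
tool_pos: [0.4381, 0.2105, 0.0497]
tool_rot: [0.001, 0.708, 0.707, 0.001]
contact_force: [-0.2, 1.9, 1.6]
gripper_width: 0.597
```

Run:
```python
from h import *
go(.465,-.254,.27,90)
```

```text
t 19.3 pos [0.4381 0.2105 0.0497] F [-0.2  1.9  1.6] w 0.597 j6 0.3
lin [-0.4643  0.0281 -0.2204] rot [ 0.1 -0.  -0.1]
```

apply_moves([
  {"linear": [0,0,-0.02],"delta_rot": [0,0,0],"fingers": 200},
  {"linear": [0,0,-0.06],"delta_rot": [0,0,0],"fingers": 200},
  {"linear": [-0.01,0,-0.105],"delta_rot": [0,0,0],"fingers": 200},
  {"linear": [-0.035,0,-0.145],"delta_rot": [0,0,0],"fingers": 200},
  {"linear": [-0.065,0,-0.18],"delta_rot": [0,0,0],"fingers": 200},
  {"linear": [-0.105,0,-0.205],"delta_rot": [0,0,0],"fingers": 200},
  {"linear": [-0.15,0,-0.22],"delta_rot": [0,0,0],"fingers": 200},
  {"linear": [-0.195,0,-0.225],"delta_rot": [0,0,0],"fingers": 200},
])

```text
time: 20.1
tool_pos: [0.4374, 0.0138, 0.2761]
tool_rot: [0.002, 0.707, 0.707, 0.001]
contact_force: [1.0, 0.1, -2.2]
gripper_width: 0.602
```

apply_moves([
  {"linear": [-0.045,0.005,0],"delta_rot": [0,0,0],"fingers": 200},
  {"linear": [-0.09,0.01,0],"delta_rot": [0,0,0],"fingers": 200},
  {"linear": [-0.135,0.015,0],"delta_rot": [0,0,0],"fingers": 200},
  {"linear": [-0.18,0.02,0],"delta_rot": [0,0,0],"fingers": 200},
  {"linear": [-0.22,0.025,0],"delta_rot": [0,0,0],"fingers": 200},
  {"linear": [-0.25,0.03,0],"delta_rot": [0,0,0],"fingers": 200},
  {"linear": [-0.265,0.03,0],"delta_rot": [0,0,0],"fingers": 200},
  {"linear": [-0.269,0.03,0],"delta_rot": [0,0,0],"fingers": 200},
])

```text
time: 20.9
tool_pos: [0.4662, -0.2546, 0.2731]
tool_rot: [-0.001, 0.708, 0.706, 0.0]
contact_force: [0.3, 0.7, -3.0]
gripper_width: 0.6
```

Run:
```python
from h import *
go(.468,-.254,.125,90)
w=eyes.grab_frame('scene');cv2.imwrite('pics/s11.png',w[:,:,::-1])
w=eyes.grab_frame('wrist');cv2.imwrite('pics/w11.png',w[:,:,::-1])
go(.468,-.254,.125,90)
```

```text
t 20.9 pos [ 0.4662 -0.2546  0.2731] F [ 0.3  0.7 -3. ] w 0.6 j6 -0.64
lin [0.0004 0.0019 0.1481] rot [-0.  -0.1 -0.2]
t 21.0 pos [ 0.4665 -0.2532  0.2736] F [-0.7 -0.2 -2.5] w 0.601 j6 -0.64
lin [-0.001   0.0015  0.1486] rot [ 0.  -0.1 -0.1]
```

View pics/s11.png

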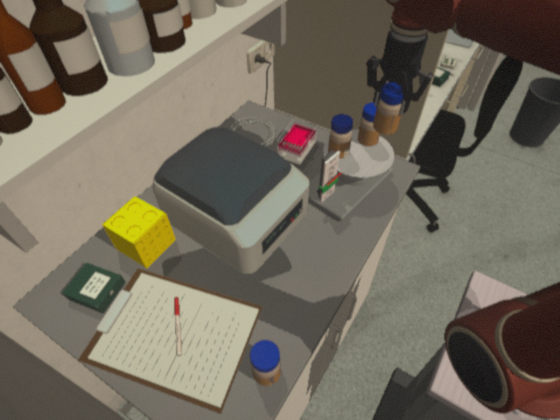

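View pics/w11.png

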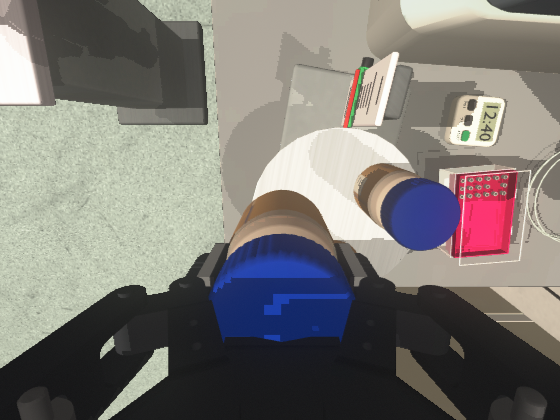

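apply_moves([
  {"linear": [0,0.002,0.03],"delta_rot": [0,0,0],"fingers": 200},
  {"linear": [0,0.002,0.07],"delta_rot": [0,0,0],"fingers": 200},
  {"linear": [0,0.002,0.1],"delta_rot": [0,0,0],"fingers": 200},
  {"linear": [0,0.002,0.118],"delta_rot": [0,0,0],"fingers": 200},
  {"linear": [0,0.002,0.126],"delta_rot": [0,0,0],"fingers": 200},
  {"linear": [0,0.002,0.133],"delta_rot": [0,0,0],"fingers": 200},
  {"linear": [0,0.002,0.14],"delta_rot": [0,0,0],"fingers": 200},
  {"linear": [0,0.002,0.147],"delta_rot": [0,0,0],"fingers": 200},
])

```text
time: 21.8
tool_pos: [0.47, -0.2538, 0.1286]
tool_rot: [0.002, 0.707, 0.707, 0.001]
contact_force: [0.2, 2.2, 0.5]
gripper_width: 0.602
```

apply_moves([
  {"linear": [0,0,0.001],"delta_rot": [0,0,0],"fingers": 200},
  {"linear": [0,0,0.001],"delta_rot": [0,0,0],"fingers": 200},
  {"linear": [0,0,0.001],"delta_rot": [0,0,0],"fingers": 200},
  {"linear": [0,0,0.001],"delta_rot": [0,0,0],"fingers": 200},
  {"linear": [0,0,0.001],"delta_rot": [0,0,0],"fingers": 200},
  {"linear": [0,0,0.001],"delta_rot": [0,0,0],"fingers": 200},
  {"linear": [0,0,0.001],"delta_rot": [0,0,0],"fingers": 200},
  {"linear": [0,0,0.001],"delta_rot": [0,0,0],"fingers": 200},
])

```text
time: 22.6
tool_pos: [0.4693, -0.2539, 0.1266]
tool_rot: [0.001, 0.708, 0.707, 0.001]
contact_force: [1.5, 0.6, -0.2]
gripper_width: 0.601
```

Run:
```python
from h import *
go(.468,-.254,.125,90)
w=eyes.grab_frame('scene');cv2.imwrite('pics/s12.png',cv2.resize(w[80:240,280:450,::-1],None,fx=3.5,fy=3.5,interpolation=2))
go(.468,-.254,.125,90)
```

```text
t 22.6 pos [ 0.4693 -0.2539  0.1266] F [ 1.5  0.6 -0.2] w 0.601 j6 -0.63
lin [-0.0001 -0.0013  0.0016] rot [ 0.1  0.  -0.1]
t 22.65 pos [ 0.4693 -0.254   0.1266] F [ 1.3 -0.1 -0.3] w 0.6 j6 -0.63
lin [-0.     -0.0013  0.0016] rot [ 0.1  0.  -0.1]
```

View pics/s12.png

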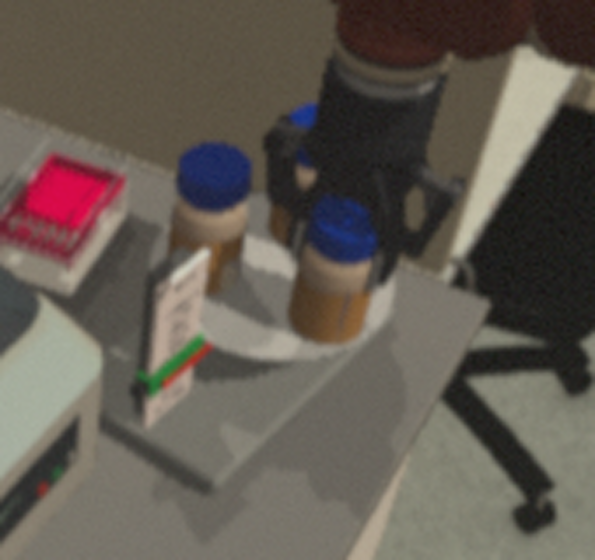

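apply_moves([
  {"linear": [0,0,0],"delta_rot": [0,0,0],"fingers": 140},
  {"linear": [0,0,0],"delta_rot": [0,0,0],"fingers": 100},
  {"linear": [0,0,0],"delta_rot": [0,0,0],"fingers": 0},
  {"linear": [0,0,0],"delta_rot": [0,0,0],"fingers": 0},
  {"linear": [0,0,0],"delta_rot": [0,0,0],"fingers": 0},
  {"linear": [0,0,0],"delta_rot": [0,0,0],"fingers": 0},
  {"linear": [0,0,-0.015],"delta_rot": [0,0,0],"fingers": 0},
  {"linear": [0,0,-0.04],"delta_rot": [0,0,0],"fingers": 0},
])

```text
time: 23.45
tool_pos: [0.4679, -0.2529, 0.1655]
tool_rot: [-0.001, 0.708, 0.707, 0.0]
contact_force: [0.4, -0.2, 0.0]
gripper_width: 1.003
```

apply_moves([
  {"linear": [0,0,-0.04],"delta_rot": [0,0,0],"fingers": 0},
  {"linear": [0,0,-0.08],"delta_rot": [0,0,0],"fingers": 0},
  {"linear": [0,0,-0.11],"delta_rot": [0,0,0],"fingers": 0},
  {"linear": [0.03,-0.03,-0.12],"delta_rot": [0,0,0],"fingers": 0},
  {"linear": [0.06,-0.055,-0.12],"delta_rot": [0,0,0],"fingers": 0},
  {"linear": [0.08,-0.075,-0.12],"delta_rot": [0,0,0],"fingers": 0},
  {"linear": [0.085,-0.078,-0.12],"delta_rot": [0,0,0],"fingers": 0},
  {"linear": [0.085,-0.078,-0.12],"delta_rot": [0,0,0],"fingers": 0},
])

```text
time: 24.25
tool_pos: [0.3909, -0.1683, 0.2875]
tool_rot: [0.002, 0.707, 0.707, 0.001]
contact_force: [-0.2, 0.6, 0.0]
gripper_width: 1.003
```

Run:
```python
from h import *
go(.39,-.169,.086,90)
w=eyes.grab_frame('top');cv2.imwrite('pics/t13.png',w[:,:,::-1])
w=eyes.grab_frame('scene');cv2.imwrite('pics/s13.png',cv2.resize(w[80:240,280:450,::-1],None,fx=3.5,fy=3.5,interpolation=2))
```

```text
t 24.25 pos [ 0.3909 -0.1683  0.2875] F [-0.2  0.6  0. ] w 1.003 j6 -0.58
lin [-0.0004 -0.0017  0.2015] rot [ 0.2  0.1 -0. ]
```

View pics/s13.png

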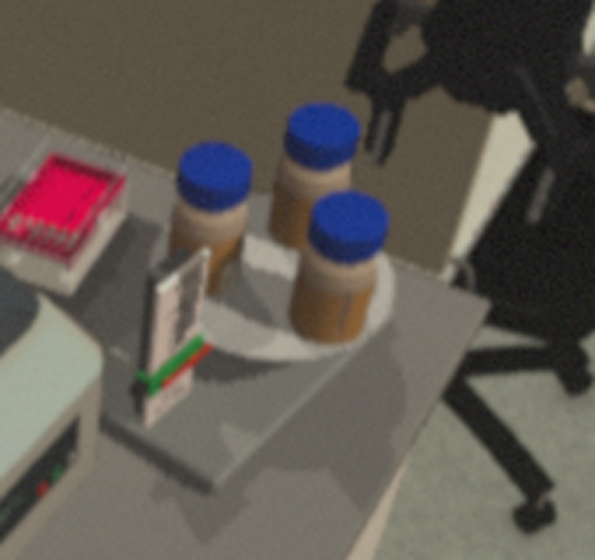

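Three bottles stand upright on the pan. From this high camera the pointer appears at the band's lower edge, but parallax pulls it down in that view. I'll check from the low front view.

apply_moves([
  {"linear": [0,0,0.01],"delta_rot": [-7,0,0],"fingers": 0},
  {"linear": [0,0,0.035],"delta_rot": [-14,0,0],"fingers": 0},
  {"linear": [0,0,0.065],"delta_rot": [-21,0,0],"fingers": 0},
  {"linear": [0,0,0.1],"delta_rot": [-28,0,0],"fingers": 0},
  {"linear": [0,0,0.135],"delta_rot": [-35,0,0],"fingers": 0},
  {"linear": [0,0,0.17],"delta_rot": [-35,0,0],"fingers": 0},
  {"linear": [0,0,0.195],"delta_rot": [-35,0,0],"fingers": 0},
  {"linear": [0,0,0.201],"delta_rot": [-35,0,0],"fingers": 0},
])

```text
time: 25.15
tool_pos: [0.3896, -0.1675, 0.0813]
tool_rot: [0.21, 0.676, 0.673, 0.213]
contact_force: [-0.1, -0.1, 0.1]
gripper_width: 0.999
```

Run:
```python
from h import *
s=state();print(s['time'],s['tool_pos'],s['contact_force'])
w=eyes.grab_frame('wrist');cv2.imwrite('pics/w14.png',w[:,:,::-1])
np.save('w14.npy',np.r_[s['tool_pos'],s['tool_rot']])
cv2.imwrite('pics/w14c.png',cv2.resize(np.vstack([w[130:265,350:560,::-1],cv2.imread('pics/w7.png')[130:265,350:560]]),None,fx=2.2,fy=2.2,interpolation=2))
```

```text
25.15 [ 0.38961356 -0.16751333  0.08131212] [-0.07092221 -0.07519811  0.1458118 ]
```

View pics/w14c.png

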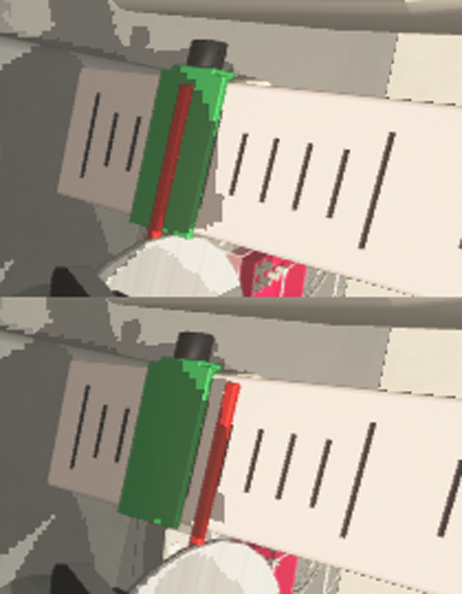

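Run:
```python
from plant import state,job_done
s=state();print(s['time'],abs(s['joint_vel']).max(),s['contact_force'],s['gripper_width'])
print(job_done())
```

```text
25.2 0.053134609122924774 [ 0.45985859  1.84351377 -0.52964582] 1.0004047213459015
the job is handed in; nothing more can be done
None
```

View pics/t13.png

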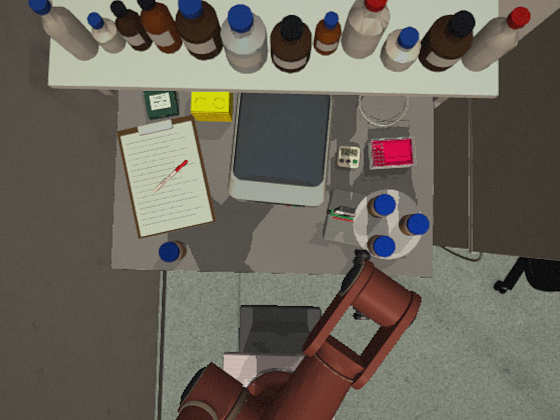

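The job is done and handed in at 25.2 s: three bottles stand upright on the pan, placed one at a time. The fourth was left standing on the counter.

- **Pointer:** the last low front view shows it within the green band. Allowing for parallax, I put it within a few millimetres of the middle. After the first bottle the pointer was still above the band.
- **Conflicting view:** after two bottles the high scene camera showed the pointer just at the band's upper edge, but the low front view showed it clearly above. The pointer stands in front of the plate, which explains the difference, so I trusted the low view and added the third bottle. That camera now shows the pointer at the band's lower edge for the same reason.
- **Third bottle:** my first grip on it was about 8 mm off centre, so I set it back down upright and gripped it again before carrying it.
- **Final state:** the last top view shows three bottles on the pan, one on the counter, and the timer, tip box and marker where they were. The gripper was open, touching nothing. I judged the pan to be at rest from the pictures and did not measure its speed.

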